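# Close the gate bar of the bottle board against its stop

### The job

Close the steel gate bar in front of the fragrance bottles: push its free end round about its pin, over the low lip of the adjustable stop, until it has dropped in behind the lip, and press it firmly but gently (about 12 newtons) against the stop's sprung buffer for about a second. Then let go, leaving the bar lying flat between lip and buffer. Do not ram the stop, and leave the bottles standing where they are.

Things in the scene. Friction and masses are not known exactly. Their poses are not given: they have to be found in the camera images.
- gate_board: Fixed waxed plywood board, 230 x 300 x 12 mm, lying on the table. Origin on its underside, x to the far side (away from the robot when unturned), y to the left, z up; it spans x = -130 to +100 mm, y = -150 to +150 mm. The bar lies and slides on its top, 12 mm above the table.
- pin (a point): Axis of the fixed upright steel pin on which the bar turns, at the level of the board's top (board x = 24, y = 110 mm). The 10 mm pin has a low 20 mm round head, 5 mm thick, just over the bar; it cannot come off.
- gate_bar: Steel bar, 240 x 24 x 16 mm, 0.45 to 0.7 kg, flat on the board, its 12 mm hole over the pin. Origin on the hole's axis at the underside; it runs from its own y = +20 mm to the free end at y = -220 mm. Starts open to the robot's side (yaw -0.65 to -0.4 rad from the board's); closes counter-clockwise, to within 0.08 rad of the board's yaw. Its friction takes 1 to 2 N of push, more if borne down on.
- bar_end (a point): Point on the bar's centre line, half-way up (8 mm above its underside), 8 mm short of the free end, 212 mm from the pin's axis. Lying flat on the board it is 20 mm above the table; on top of the lip it is about 4 mm higher.
- push_face (a point): Good place to push: on the bar's long near side face, half-way up, 165 mm from the pin's axis (55 mm in from the free end). The face's normal is the bar's own x axis (push towards +x). Here the finger stays clear of the lip; keep it a few mm above the board. The 12 N are meant at this place.
- stop_track: Fixed steel track of the adjustable stop, 143 x 25 x 5 mm, on the right edge of the board's top, along the board's x. Origin on the board's top above the board's origin, axes as the board's; the track itself is at y = -130 mm. A carriage with a lip and a sprung buffer is clamped on it; its setting along x varies over 24 mm and is NOT measured: find it by feel or by sight.
- home_mid (a point): Point fixed to the track, 8 mm above the board's top, at the middle of the carriage's possible settings (track x = 27, y = -96 mm). The bar's centre line at home lies within +-12 mm of it along x, plus 2 mm play. The 24 mm bar fits with 3 mm play between the lip's steep back and the buffer. Carriage upright behind the buffer: 26 mm high; clamp knob beside it: 21 mm.
- lip_mid (a point): Point fixed to the track on the board's top, at the middle setting of the lip's back (track x = 13.5, y = -109 mm; really +-12 mm along x). The slick plastic lip is 4 mm high, 34 mm long in y, with a 3 mm crest and an 18 mm long ramp on its near side. Riding over it takes up to about 5 N. Pressed hard, the bar may hang on the finger instead of dropping behind it: back off a few mm and press again.
- buffer_mid (a point): Point fixed to the track at the middle setting of the buffer's face (track x = 40.5, y = -96 mm, 10 mm above the board; really +-12 mm along x). The buffer is a 16 mm rubber disc facing the robot's side on a spring: it yields at about 2 N and takes 8 N more per mm. More than 16 N on it is ramming.
- oil_1_mid (a point): Centre, half-way up, of the amber dropper bottle nearest the bar's free end: 33 mm across, 104 mm high, light, standing on the board behind the bar. To be left alone.
- oil_2_mid (a point): The same for the middle dropper bottle.
- oil_3_mid (a point): The same for the dropper bottle nearest the pin.

How it is judged:
By the outcome, as a careful person would: the job done as asked, in the order asked, and still so for the second after the job is handed in, with the robot touching nothing.
It also fails if it takes over 45 s, if anything falls off the work surface, if the arm or the gripper's body presses on something with over 40 N, if the wrist force passes 120 N, or if a joint passes its speed limit or range.

### The arm

A 6-joint arm with a two-finger parallel gripper is mounted at the origin on a cart in front of the work surface, level with it; the furniture and walls round the work are solid. World frame = base frame: x ahead of the robot, y to its left, z up, the work surface at z = 0. Lengths are in m, angles in rad, forces in N, time in s.
With the tool pointing down it reaches from about 0.375 to 0.9 m from the base axis. Payload 3.1 kg.
Tool frame: the origin (TCP) lies on the front face of the gripper's body, between the roots of the fingers; the fingertips stand 70 mm ahead of it and the grasp point (between the pads) lies 51 mm ahead of it; z points along the fingers, y is the line along which they close (so a half turn about z gives the same grasp; the last joint's range is limited). The gripper opens to 87 mm and grips with 3 to 60 N. Pads are 19 mm wide; open, the fingers measure 117 mm over their backs; the gripper's body (75 mm by 190 mm) begins 51 mm behind the grasp point.
Start: joints at [-1.435, 0.527, 1.433, -0, 1.181, -0.178], TCP at [0.193, -0.594, 0.292] pointing down, gripper open.
Joint ranges: [-3.08, 3.08], [-0.75, 2.2], [0.22, 2.44], [-1.43, 4.57], [0, 2.65], [-2.85, 2.85]. Speed limits (rad/s): [2.79, 2.79, 3.14, 3.14, 3.14, 3.14].

### API

Orientations are given as a unit quaternion [x, y, z, w].
In Python, from rig import robot, cams, ticket gives the robot as it stands. The module is installed in compiled form; this text tells all that it offers.
- The arm moves only by the shell command python3 -m crank 'ROWS' [FORCE]. ROWS is JSON, a list of rows, each a list of 7 numbers: the shift along the tool's x, y, z in cm, then the turn, a rotation vector about the tool's x, y, z in rad, then the closure, from 0 (fully open) to 1 (shut). A call has 1 to 5 rows; each row shifts and turns the commanded pose from where the row before left it, along the tool's axes as they then stand; what a row does not reach is not made up. A row lasts 1/8 s, in which the tool goes at most 62.5 mm and 10.7 degrees, less where a joint would pass 70% of its speed; a pose out of reach is approached as far as the arm can. A call is refused whole if a number of a shift passes 6.25 or a number of a turn 0.188, either way. A call with a gripper value outside its range is refused whole. The fingers move at their own pace and stop on an object; FORCE is the grip in N (left out, the last holds). Time passes only in rows, so rows that do not move let the fingers close. It gives the time, the measured TCP pose, the force, the opening and the grip force at its end, in the units of the state.
- robot.get_obs(): the state, without advancing time (a new reading comes with each control period).
- cams.camera(name): name is "side" or "top" or "wrist"; returns the picture (384x512x3 uint8, red, green, blue); there is no depth.
- cams.camera_info(name): a dict with "intrinsics" (3x3 intrinsics, pixels), "pose" (4x4, takes a point from camera to world coordinates). Camera axes: x right, y down, z forward; pixel columns grow to the right and rows downward; lengths in m; the calibration is good to about 2 mm. A picture is of the moment at which its call begins: read the wrist's pose just before it. camera_info takes no time and is no camera call; for the wrist camera it gives the pose at the moment of the call.
- ticket.hand_in(): hands the job in; it is judged then, once.
The state is a dict: "time": time; "q": joint angles; "joint_velocities": joint speeds; "joint_torque": joint torques, N m; "position": TCP position; "tool_rot": TCP orientation; "ft_force": force on the tool from outside, world axes, zero at the start; "moment": the same for the moment, N m; "grip_width": finger opening in m; "grip_force": force on a finger pad.
Only numpy, scipy, OpenCV 4.12 (cv2) and the standard library are available. Lean on these libraries where they do the work, as an engineer would, in place of code of your own. Each camera call takes 0.05 s, during which the arm holds its last target. There are 200 camera calls.

## Working session

There is one attempt and no reset: what is moved stays moved. The work goes in short steps, Python scripts to look and compute and a shell command to move; the robot and the scene stay as the last step left them, time stands still between calls to the robot, and variables do not carry over. Pictures are saved under pics/ and viewed, at most 10 in all, crops included, and the job is handed in when it is done.

```bash
mkdir -p pics
python3 - <<'E'
from rig import robot,cams
import cv2,numpy as np
o=robot.get_obs();print({k:np.round(v,3) for k,v in o.items()})
for n in("top","side"):
    cv2.imwrite(f"pics/{n}0.png",cams.camera(n)[:,:,::-1]);i=cams.camera_info(n);print(n,np.round(i["intrinsics"],1).tolist(),np.round(i["pose"],3).tolist())
E
```

```text
{'time': np.float64(0.0), 'q': array([-1.435,  0.528,  1.434, -0.   ,  1.181, -0.178]), 'joint_velocities': array([-0.001,  0.001,  0.   , -0.001,  0.001,  0.   ]), 'joint_torque': array([ 1.0000e-03, -4.4004e+01, -1.7660e+01,  6.3000e-02,  5.8000e-02,
       -0.0000e+00]), 'position': array([ 0.193, -0.594,  0.291]), 'tool_rot': array([ 0.988,  0.156,  0.   , -0.001]), 'ft_force': array([-0.06 ,  0.113, -0.636]), 'moment': array([0.013, 0.014, 0.004]), 'grip_force': np.float64(0.0), 'grip_width': np.float64(0.087)}
top [[470.7, 0.0, 251.5], [0.0, 470.7, 189.3], [0.0, 0.0, 1.0]] [[-0.006, -0.982, 0.191, 0.404], [-1.0, 0.009, 0.012, 0.093], [-0.013, -0.191, -0.982, 0.991], [0.0, 0.0, 0.0, 1.0]]
side [[386.4, 0.0, 260.2], [0.0, 386.4, 182.8], [0.0, 0.0, 1.0]] [[-0.946, -0.203, 0.251, 0.372], [-0.323, 0.557, -0.765, 0.771], [0.015, -0.805, -0.593, 0.6], [0.0, 0.0, 0.0, 1.0]]
```

View pics/top0.png

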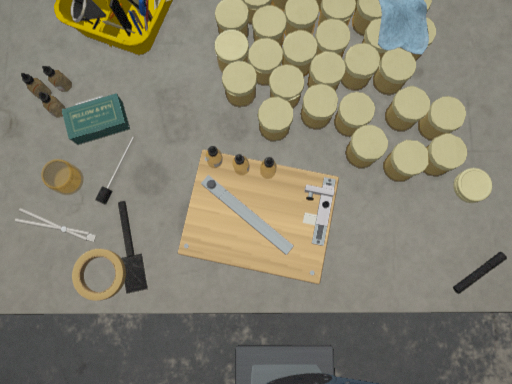

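View pics/side0.png

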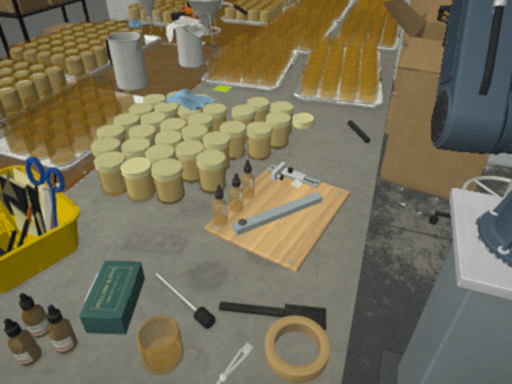

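Top view: the board has corners near (200,150), (338,178), (322,279) and (180,253). The pin is at (211,184), the bar's free end near (290,248), and the stop carriage near (318,190). The bottles stand at (214,155), (241,163) and (268,167).

```bash
cat > h.py <<'E'
from rig import robot,cams
import cv2,numpy as np
def ray(n,px,z):
    i=cams.camera_info(n);P=i["pose"];d=P[:3,:3]@np.linalg.inv(i["intrinsics"])@[px[0],px[1],1];o=P[:3,3]
    return o+d*(z-o[2])/d[2]
def proj(n,p):
    i=cams.camera_info(n);P=i["pose"];c=i["intrinsics"]@P[:3,:3].T@(np.asarray(p)-P[:3,3]);return c[:2]/c[2]
E
python3 - <<'E'
from h import *
im=cv2.imread("pics/top0.png");hsv=cv2.cvtColor(im,cv2.COLOR_BGR2HSV)
roi=np.zeros(im.shape[:2],np.uint8);roi[145:290,170:345]=255
m=cv2.inRange(hsv,(8,70,110),(28,255,255))&roi
m=cv2.morphologyEx(m,cv2.MORPH_OPEN,np.ones((3,3)))
c=max(cv2.findContours(m,0,2)[0],key=cv2.contourArea)
# near, left, right edges only: fit hull corner rectangle
bx=cv2.boxPoints(cv2.minAreaRect(c));print(bx)
W=np.array([ray("top",p,.012) for p in c[:,0]])[:,:2].astype(np.float32)
r=cv2.minAreaRect(W);print("rect world",r)
print("corners",cv2.boxPoints(r))
g=cv2.inRange(hsv,(0,0,70),(180,60,255))&cv2.fillPoly(np.zeros_like(roi),[cv2.convexHull(c)],255)
n,l,s,ce=cv2.connectedComponentsWithStats(g)
for k in range(1,n):
    if s[k,4]>60:
        cc=max(cv2.findContours((l==k).astype(np.uint8),0,2)[0],key=cv2.contourArea)
        w=np.array([ray("top",p,.028) for p in cc[:,0]])[:,:2].astype(np.float32);rr=cv2.minAreaRect(w)
        print(s[k],rr,cv2.boxPoints(rr).round(3).tolist())
print("pin head",ray("top",(211,184),.033))
cv2.imwrite("pics/crop.png",cv2.resize(im[140:290,170:345],None,fx=4,fy=4,interpolation=2))
E
```

```text
[[176.83353 254.68013]
 [198.8131  147.64912]
 [341.17557 176.88426]
 [319.19598 283.91528]]
rect world ((0.5405305624008179, 0.08950154483318329), (0.29912424087524414, 0.23003168404102325), 77.59396362304688)
corners [[ 0.3960687  -0.03185845]
 [ 0.6207291  -0.08127805]
 [ 0.68499243  0.21086153]
 [ 0.46033204  0.26028115]]
[ 201  175   93   80 1352] ((0.5397792458534241, 0.11603119224309921), (0.23185187578201294, 0.025268401950597763), 49.61747741699219) [[0.45500001311302185, 0.035999998450279236], [0.4740000069141388, 0.019999999552965164], [0.625, 0.19599999487400055], [0.6050000190734863, 0.21299999952316284]]
[ 303  177   33   69 1092] ((0.5486075282096863, -0.027860909700393677), (0.060468219220638275, 0.1411810666322708), 77.81871795654297) [[0.4729999899864197, -0.0430000014603138], [0.6110000014305115, -0.07199999690055847], [0.6240000128746033, -0.013000000268220901], [0.4860000014305115, 0.017000000923871994]]
pin head [0.60193576 0.18864215 0.033     ]
```

View pics/crop.png

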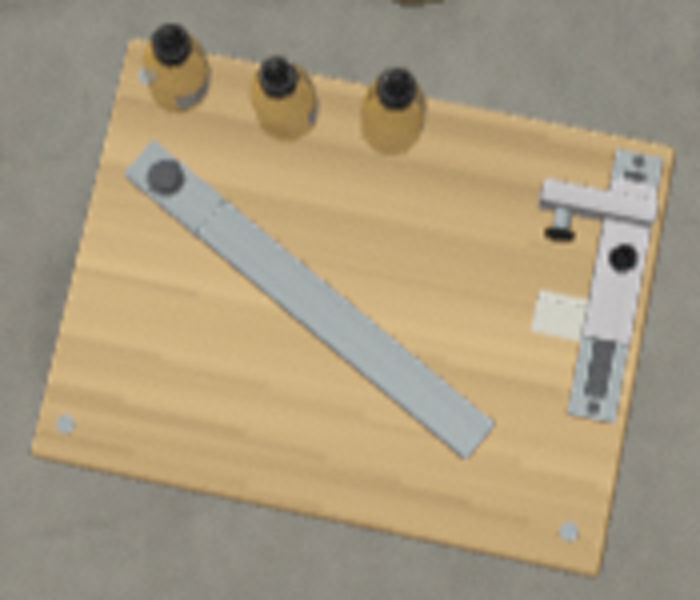

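The crop shows the lip (pale plate) with its back edge near crop (560,294), the buffer disc's face near (558,238), and oil_1's near base at (392,152). The board fit and the pin head position agree. I'll compute the stop setting and the approach point, and start the turn.

```bash
cat >> h.py <<'E'
B=np.array([.5551,.0863]);A=-.2166
def ax(a): return np.array([np.cos(a),np.sin(a)]),np.array([-np.sin(a),np.cos(a)])
def toboard(p): x,y=ax(A);d=np.asarray(p)[:2]-B;return np.array([d@x,d@y])
X,Y=ax(A);PIN=B+.024*X+.110*Y
def tcp(a,gap=0): # tool centre for bar world yaw a, finger half depth 9.5mm
    x,y=ax(a);return PIN-.165*y-(.012+.0095+gap)*x
def delta(p,z,yaw):
    from scipy.spatial.transform import Rotation as R
    o=robot.get_obs();M=R.from_quat(o["tool_rot"]).as_matrix()
    d=np.append(p,z)-o["position"]
    print("t%.2f"%o["time"],"pos",o["position"].round(4),"yaw %.3f"%np.arctan2(M[1,0],M[0,0]),"tilt",M[:2,2].round(3),"shift cm",(M.T@d*100).round(2),"turn z %.3f"%(np.arctan2(M[1,0],M[0,0])-yaw),"F",o["ft_force"].round(1))
def state(): # contact view
    o=robot.get_obs();p=o["position"][:2]-PIN;return o,p
E
python3 - <<'E'
from h import *
print("pin",PIN)
f=lambda u,v,z:toboard(ray("top",(170+u/4,140+v/4),z)).round(4)
print("lip back",f(560,294,.016),"buffer face",f(558,238,.022),"oil1 near base",f(392,152,.012))
print("start",tcp(-.709,.03),"home",tcp(A))
delta(tcp(-.709,.03),.2,-.709)
E
python3 -m crank '[[0,0,0,0,0,0.185,1],[0,0,0,0,0,0.185,1],[0,0,0,0,0,0.185,1],[0,0,0,0,0,0.185,1],[0,0,0,0,0,0.185,1]]' 20
python3 - <<'E'
from h import *
delta([.42,-.25],.25,-.709);delta(tcp(-.709,.03),.2,-.709)
E
```

```text
pin [0.60217935 0.18857187]
lip back [ 0.0082 -0.104 ] buffer face [ 0.036 -0.097] oil1 near base [ 0.0653 -0.0029]
start [0.45566277 0.09686504] home [0.54572152 0.03204787]
t0.10 pos [ 0.1929 -0.5939  0.2914] yaw 0.314 tilt [-0.     0.002] shift cm [ 46.32 -57.57   9.26] turn z 1.023 F [ 0.6 -0.2 -0.3]
time: 0.72
position: [0.1929, -0.5941, 0.2916]
tool_rot: [0.953, -0.304, -0.0, -0.001]
ft_force: [-0.1, -0.4, -0.9]
grip_width: 0.045
grip_force: 0.0
t0.72 pos [ 0.1929 -0.5941  0.2916] yaw -0.617 tilt [-0.     0.001] shift cm [ -1.4  -41.2    4.21] turn z 0.092 F [-0.1 -0.4 -0.9]
t0.72 pos [ 0.1929 -0.5941  0.2916] yaw -0.617 tilt [-0.     0.001] shift cm [-18.56 -71.55   9.25] turn z 0.092 F [-0.1 -0.4 -0.9]
```

```bash
python3 -m crank '[[0,0,0,0,0,0.092,1],[0,-6,0.5,0,0,0,1],[0,-6,0.5,0,0,0,1],[0,-6,0.5,0,0,0,1],[0,-6,0.5,0,0,0,1]]'
python3 -m crank '[[0,-6,0.5,0,0,0,1],[0,-6,0.5,0,0,0,1],[0,-6,0.5,0,0,0,1],[0,-6,0.5,0,0,0,1],[0,-6,0.5,0,0,0,1]]'
python3 - <<'E'
from h import *
delta(tcp(-.709,.025),.15,-.709)
E
```

```text
time: 1.35
position: [0.349, -0.4098, 0.2718]
tool_rot: [0.939, -0.345, -0.0, -0.0]
ft_force: [1.4, -0.6, -0.1]
grip_width: 0.0015
grip_force: 0.0
time: 1.98
position: [0.5431, -0.1809, 0.2468]
tool_rot: [0.939, -0.344, -0.0, 0.0]
ft_force: [0.9, -0.9, -0.2]
grip_width: 0.0003
grip_force: 0.0
t1.98 pos [ 0.5431 -0.1809  0.2468] yaw -0.703 tilt [-0.  0.] shift cm [-24.13 -15.53   9.69] turn z 0.006 F [ 0.9 -0.9 -0.2]
```

```bash
python3 -m crank '[[-4.8,-3.1,1,0,0,0,1],[-4.8,-3.1,1,0,0,0,1],[-4.8,-3.1,1,0,0,0,1],[-4.8,-3.1,1,0,0,0,1],[-4.8,-3.1,1,0,0,0,1]]'
python3 -m crank '[[0,0,2,0,0,0,1],[0,0,1.5,0,0,0,1],[0,0,0,0,0,0,1],[0,0,0,0,0,0,1]]'
python3 - <<'E'
from h import *
delta(tcp(-.709,.02),.0875,-.709)
cv2.imwrite("pics/top1.png",cv2.resize(np.hstack([cams.camera("top")[120:300,150:350],cams.camera("wrist")[::2,::2][:180]]),None,fx=1.7,fy=1.7)[:,:,::-1])
E
```

```text
time: 2.6
position: [0.4586, 0.0924, 0.1969]
tool_rot: [0.939, -0.345, 0.0, -0.0]
ft_force: [-0.0, -0.0, -0.1]
grip_width: 0.0005
grip_force: 0.0
time: 3.1
position: [0.4595, 0.0907, 0.1625]
tool_rot: [0.939, -0.345, 0.0, -0.0]
ft_force: [1.2, -1.3, 0.5]
grip_width: 0.0005
grip_force: 0.0
t3.10 pos [0.4595 0.0907 0.1625] yaw -0.704 tilt [0. 0.] shift cm [ 0.3  -0.21  7.5 ] turn z 0.005 F [ 1.2 -1.3  0.5]
```

View pics/top1.png

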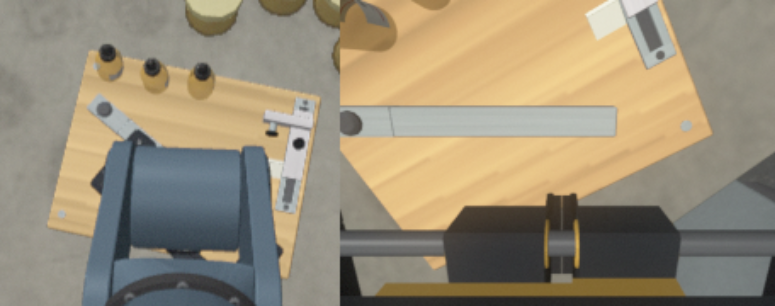

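The wrist view shows the bar level at rows 106-136, parallel to the tool's y, with the closed fingers near (562,200) on its near side. The alignment is good, so I'll lower the tool.

```bash
python3 -m crank '[[0,-0.2,3,0,0,0,1],[0,0,3,0,0,0,1],[0,0,1.5,0,0,0,1],[0,0,0,0,0,0,1],[0,0,0,0,0,0,1]]'
python3 -m crank '[[0.6,0,0,0,0,0,1],[0.6,0,0,0,0,0,1],[0.3,0,0,0,0,0,1],[0,0,0,0,0,0,1]]'
python3 - <<'E'
from h import *
delta(tcp(-.709,0),.0875,-.709)
for r in (.1,.2,.3,.4,.48):delta(tcp(-.709+r,0),.0875,-.709+r)
E
```

```text
time: 3.82
position: [0.4611, 0.0923, 0.088]
tool_rot: [0.939, -0.344, 0.001, -0.0]
ft_force: [-0.4, -0.9, 0.9]
grip_width: 0.0004
grip_force: 0.0
time: 4.32
position: [0.4724, 0.0824, 0.0874]
tool_rot: [0.939, -0.345, 0.0, -0.0]
ft_force: [0.3, -0.0, 0.1]
grip_width: 0.0003
grip_force: 0.0
t4.33 pos [0.4724 0.0824 0.0874] yaw -0.704 tilt [ 0.001 -0.   ] shift cm [ 0.79  0.   -0.01] turn z 0.005 F [ 0.3 -0.   0.1]
t4.33 pos [0.4724 0.0824 0.0874] yaw -0.704 tilt [ 0.001 -0.   ] shift cm [ 2.44  0.14 -0.01] turn z -0.095 F [ 0.3 -0.   0.1]
t4.33 pos [0.4724 0.0824 0.0874] yaw -0.704 tilt [ 0.001 -0.   ] shift cm [ 4.11  0.12 -0.01] turn z -0.195 F [ 0.3 -0.   0.1]
t4.33 pos [0.4724 0.0824 0.0874] yaw -0.704 tilt [ 0.001 -0.   ] shift cm [ 5.76 -0.07 -0.01] turn z -0.295 F [ 0.3 -0.   0.1]
t4.33 pos [0.4724 0.0824 0.0874] yaw -0.704 tilt [ 0.001 -0.   ] shift cm [ 7.38 -0.43 -0.01] turn z -0.395 F [ 0.3 -0.   0.1]
t4.33 pos [0.4724 0.0824 0.0874] yaw -0.704 tilt [ 0.001 -0.   ] shift cm [ 8.65 -0.83 -0.01] turn z -0.475 F [ 0.3 -0.   0.1]
```

```bash
python3 -m crank '[[0.3,0,0,0,0,0,1],[0.3,0,0,0,0,0,1],[0.2,0,0,0,0,0,1],[0.3,0.02,0,0,0,-0.018,1],[0.4,0.04,0,0,0,-0.024,1]]'
python3 -m crank '[[0.4,0.03,0,0,0,-0.024,1],[0.4,0.03,0,0,0,-0.024,1],[0.4,0.03,0,0,0,-0.024,1],[0.4,0.03,0,0,0,-0.024,1],[0.4,0.03,0,0,0,-0.024,1]]'
python3 - <<'E'
from h import *
for r in (-.35,-.3,-.25,-.2):delta(tcp(A+r),.0875,A+r)
E
```

```text
time: 4.95
position: [0.4825, 0.0726, 0.0872]
tool_rot: [0.946, -0.324, -0.001, 0.0]
ft_force: [-1.8, 0.9, 1.0]
grip_width: 0.0004
grip_force: 0.9
time: 5.58
position: [0.4986, 0.0596, 0.0872]
tool_rot: [0.964, -0.267, -0.0, 0.0]
ft_force: [-2.2, 0.2, -0.7]
grip_width: 0.0
grip_force: 0.7
t5.58 pos [0.4986 0.0596 0.0872] yaw -0.540 tilt [-0.001 -0.   ] shift cm [-0.33  0.05 -0.03] turn z 0.027 F [-2.2  0.2 -0.7]
t5.58 pos [0.4986 0.0596 0.0872] yaw -0.540 tilt [-0.001 -0.   ] shift cm [ 0.49  0.16 -0.03] turn z -0.023 F [-2.2  0.2 -0.7]
t5.58 pos [0.4986 0.0596 0.0872] yaw -0.540 tilt [-0.001 -0.   ] shift cm [ 1.32  0.23 -0.03] turn z -0.073 F [-2.2  0.2 -0.7]
t5.58 pos [0.4986 0.0596 0.0872] yaw -0.540 tilt [-0.001 -0.   ] shift cm [ 2.15  0.26 -0.03] turn z -0.123 F [-2.2  0.2 -0.7]
```

```bash
python3 -m crank '[[0.36,0.05,0,0,0,-0.022,1],[0.36,0.05,0,0,0,-0.022,1],[0.36,0.05,0,0,0,-0.022,1],[0.3,0.05,0,0,0,-0.019,1],[0.3,0.04,0,0,0,-0.018,1]]'
python3 -m crank '[[0.25,0.03,0,0,0,-0.015,1],[0.25,0.03,0,0,0,-0.015,1],[0.25,0.03,0,0,0,-0.015,1],[0.25,0.03,0,0,0,-0.015,1],[0.25,0.03,0,0,0,-0.015,1]]'
python3 - <<'E'
from h import *
for r in (-.15,-.1,-.05,-.02,0):delta(tcp(A+r),.0875,A+r)
E
```

```text
time: 6.2
position: [0.5123, 0.0497, 0.0873]
tool_rot: [0.976, -0.217, -0.0, -0.0]
ft_force: [-1.9, 1.4, 0.9]
grip_width: 0.0005
grip_force: 1.2
time: 6.82
position: [0.5233, 0.0432, 0.0873]
tool_rot: [0.984, -0.18, 0.0, 0.0]
ft_force: [-1.4, 1.1, 2.4]
grip_width: 0.0004
grip_force: 1.0
t6.83 pos [0.5233 0.0432 0.0873] yaw -0.362 tilt [ 0. -0.] shift cm [-0.    0.11 -0.02] turn z 0.005 F [-1.4  1.1  2.4]
t6.83 pos [0.5233 0.0432 0.0873] yaw -0.362 tilt [ 0. -0.] shift cm [ 0.83  0.2  -0.02] turn z -0.045 F [-1.4  1.1  2.4]
t6.83 pos [0.5233 0.0432 0.0873] yaw -0.362 tilt [ 0. -0.] shift cm [ 1.66  0.25 -0.02] turn z -0.095 F [-1.4  1.1  2.4]
t6.83 pos [0.5233 0.0432 0.0873] yaw -0.362 tilt [ 0. -0.] shift cm [ 2.16  0.25 -0.02] turn z -0.125 F [-1.4  1.1  2.4]
t6.83 pos [0.5233 0.0432 0.0873] yaw -0.362 tilt [ 0. -0.] shift cm [ 2.49  0.25 -0.02] turn z -0.145 F [-1.4  1.1  2.4]
```

```bash
python3 -m crank '[[0.15,0.03,0,0,0,-0.009,1],[0.15,0.03,0,0,0,-0.009,1],[0.15,0.03,0,0,0,-0.009,1],[0.15,0.03,0,0,0,-0.009,1],[0.15,0.03,0,0,0,-0.009,1]]'
python3 -m crank '[[0.15,0.03,0,0,0,-0.009,1],[0.15,0.03,0,0,0,-0.009,1],[0.15,0.03,0,0,0,-0.009,1],[0.15,0.02,0,0,0,-0.009,1],[0,0,0,0,0,0,1]]'
python3 - <<'E'
from h import *
for r in (-.05,-.02,-.01,0):delta(tcp(A+r),.0875,A+r)
E
```

```text
time: 7.45
position: [0.5299, 0.0394, 0.0872]
tool_rot: [0.987, -0.158, 0.0, -0.0]
ft_force: [-0.8, 0.4, 0.4]
grip_width: 0.0004
grip_force: 0.5
time: 8.07
position: [0.5354, 0.0364, 0.0872]
tool_rot: [0.99, -0.141, 0.0, 0.0]
ft_force: [-0.7, 0.4, -1.0]
grip_width: 0.0003
grip_force: 0.1
t8.07 pos [0.5354 0.0364 0.0872] yaw -0.282 tilt [ 0.001 -0.   ] shift cm [ 0.29  0.06 -0.03] turn z -0.015 F [-0.7  0.4 -1. ]
t8.07 pos [0.5354 0.0364 0.0872] yaw -0.282 tilt [ 0.001 -0.   ] shift cm [ 0.79  0.11 -0.03] turn z -0.045 F [-0.7  0.4 -1. ]
t8.07 pos [0.5354 0.0364 0.0872] yaw -0.282 tilt [ 0.001 -0.   ] shift cm [ 0.95  0.12 -0.03] turn z -0.055 F [-0.7  0.4 -1. ]
t8.07 pos [0.5354 0.0364 0.0872] yaw -0.282 tilt [ 0.001 -0.   ] shift cm [ 1.12  0.13 -0.03] turn z -0.065 F [-0.7  0.4 -1. ]
```

```bash
python3 -m crank '[[0.12,0.02,0,0,0,-0.008,1],[0.12,0.02,0,0,0,-0.008,1],[0.12,0.02,0,0,0,-0.008,1],[0.12,0.02,0,0,0,-0.008,1],[0,0,0,0,0,0,1]]'
python3 -m crank '[[0.1,0.01,0,0,0,-0.006,1],[0.1,0.01,0,0,0,-0.006,1],[0,0,0,0,0,0,1]]'
python3 - <<'E'
from h import *
for r in (-.02,-.01,0):delta(tcp(A+r),.0875,A+r)
E
```

```text
time: 8.7
position: [0.5397, 0.0344, 0.0873]
tool_rot: [0.992, -0.125, 0.0, 0.0]
ft_force: [-0.2, -0.4, 0.5]
grip_width: 0.0007
grip_force: 0.2
time: 9.07
position: [0.5414, 0.0337, 0.0872]
tool_rot: [0.993, -0.119, 0.0, 0.0]
ft_force: [-1.0, -0.3, 0.8]
grip_width: 0.0007
grip_force: 0.3
t9.07 pos [0.5414 0.0337 0.0872] yaw -0.238 tilt [ 0. -0.] shift cm [ 0.12  0.02 -0.03] turn z -0.002 F [-1.  -0.3  0.8]
t9.07 pos [0.5414 0.0337 0.0872] yaw -0.238 tilt [ 0. -0.] shift cm [ 0.29  0.05 -0.03] turn z -0.012 F [-1.  -0.3  0.8]
t9.07 pos [0.5414 0.0337 0.0872] yaw -0.238 tilt [ 0. -0.] shift cm [ 0.46  0.06 -0.03] turn z -0.022 F [-1.  -0.3  0.8]
```

Run:
```python
from h import *
w=cams.camera("wrist");s=cams.camera("side")[140:240,190:370]
cv2.imwrite("pics/w2.png",np.hstack([cv2.resize(w,None,fx=.8,fy=.8)[:300],cv2.resize(s,(390,217))[:217].repeat(1,0) if 0 else cv2.copyMakeBorder(cv2.resize(s,(390,217)),0,83,0,0,0)])[:,:,::-1])
```

```text
(no output)
```

View pics/w2.png

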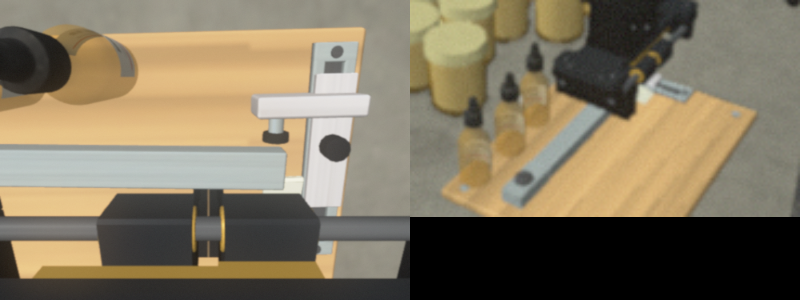

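The bar's far face is at row 147 by its end and the buffer face at row 141. The lip's near part shows below the bar at (285,185), so the bar is on the lip, a few mm short of the buffer. I'll continue gently.

```bash
python3 -m crank '[[0.08,0.01,0,0,0,-0.005,1],[0.08,0.01,0,0,0,-0.005,1],[0,0,0,0,0,0,1]]'
python3 -m crank '[[0.06,0.01,0,0,0,-0.004,1],[0.06,0.01,0,0,0,-0.004,1],[0,0,0,0,0,0,1]]'
python3 - <<'E'
from h import *
for r in (-.01,0):delta(tcp(A+r),.0875,A+r)
E
```

```text
time: 9.55
position: [0.543, 0.0332, 0.0872]
tool_rot: [0.993, -0.114, 0.0, -0.0]
ft_force: [-0.4, -0.1, -0.5]
grip_width: 0.0001
grip_force: 0.3
time: 9.93
position: [0.544, 0.0328, 0.0872]
tool_rot: [0.994, -0.11, 0.0, -0.0]
ft_force: [-1.2, 0.1, -0.0]
grip_width: 0.0005
grip_force: 0.5
t9.93 pos [0.544  0.0328 0.0872] yaw -0.220 tilt [0. 0.] shift cm [ 0.02  0.02 -0.03] turn z 0.006 F [-1.2  0.1 -0. ]
t9.93 pos [0.544  0.0328 0.0872] yaw -0.220 tilt [0. 0.] shift cm [ 0.18  0.04 -0.03] turn z -0.004 F [-1.2  0.1 -0. ]
```

```bash
for i in 1; do python3 -m crank '[[0.05,0,0,0,0,0,1],[0.05,0,0,0,0,0,1],[0,0,0,0,0,0,1]]'; done
python3 -m crank '[[0.04,0,0,0,0,0,1],[0,0,0,0,0,0,1]]'
python3 -m crank '[[0.04,0,0,0,0,0,1],[0,0,0,0,0,0,1]]'
```

```text
time: 10.3
position: [0.5449, 0.0326, 0.0872]
tool_rot: [0.994, -0.11, -0.0, 0.0]
ft_force: [-1.5, 0.4, -0.6]
grip_width: 0.0006
grip_force: 0.6
time: 10.55
position: [0.545, 0.0326, 0.0872]
tool_rot: [0.994, -0.11, -0.0, -0.0]
ft_force: [-1.0, 0.2, 0.8]
grip_width: 0.0005
grip_force: 1.1
time: 10.8
position: [0.5451, 0.0325, 0.0872]
tool_rot: [0.994, -0.11, -0.001, -0.0]
ft_force: [-4.0, 0.4, 2.8]
grip_width: 0.0006
grip_force: 1.8
```

Contact with the buffer has begun at about 4 N. I'll back off so that the bar can drop if it is hanging, then look.

```bash
python3 -m crank '[[-0.2,0,0,0,0,0,1],[-0.2,0,0,0,0,0,1],[-0.1,0,0,0,0,0,1],[0,0,0,0,0,0,1]]'
python3 - <<'E'
from h import *
w=cams.camera("wrist");cv2.imwrite("pics/w3.png",cv2.resize(w[80:280,200:480],None,fx=2.8,fy=2.8,interpolation=2)[:,:,::-1])
x,y=ax(A)
for z in(.028,.032):
  for s in (.012,-.012):
    for hc in (.022,.024):
      p=B+(hc+s)*x-.100*y;print(z,s,hc,((proj("wrist",[*p,z])-[200,80])*2.8).round(1))
E
```

```text
time: 11.3
position: [0.5412, 0.0335, 0.0873]
tool_rot: [0.994, -0.11, 0.0, 0.0]
ft_force: [0.5, 0.2, -0.4]
grip_width: 0.0002
grip_force: 0.0
0.028 0.012 0.022 [430.7 290. ]
0.028 0.012 0.024 [431.6 278.5]
0.028 -0.012 0.022 [420.1 421.8]
0.028 -0.012 0.024 [421.  411.2]
0.032 0.012 0.022 [437.3 296.4]
0.032 0.012 0.024 [438.3 284.6]
0.032 -0.012 0.022 [426.2 431.1]
0.032 -0.012 0.024 [427.1 420.3]
```

View pics/w3.png

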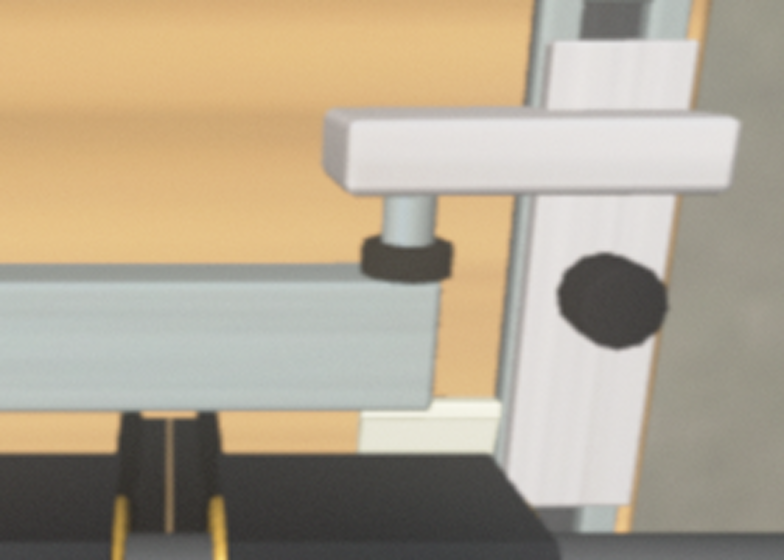

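The bar now lies level. Its near edge is at row 408-410 along its full length and its width matches the board-level projection. The buffer is at (407,275) and the lip crest shows at row 400. Pressing again.

```bash
python3 -m crank '[[0.15,0,0,0,0,0,1],[0.15,0,0,0,0,0,1],[0.1,0,0,0,0,0,1],[0.06,0,0,0,0,0,1],[0,0,0,0,0,0,1]]'
python3 -m crank '[[0.04,0,0,0,0,0,1],[0,0,0,0,0,0,1]]'
python3 -m crank '[[0.03,0,0,0,0,0,1],[0,0,0,0,0,0,1]]'
```

```text
time: 11.98
position: [0.545, 0.0326, 0.0872]
tool_rot: [0.994, -0.11, -0.0, -0.0]
ft_force: [-0.7, 0.7, 0.2]
grip_width: 0.0001
grip_force: 0.5
time: 12.22
position: [0.545, 0.0326, 0.0872]
tool_rot: [0.994, -0.11, -0.001, -0.0]
ft_force: [-2.3, 0.8, 1.7]
grip_width: 0.0004
grip_force: 1.2
time: 12.48
position: [0.5451, 0.0325, 0.0872]
tool_rot: [0.994, -0.11, -0.001, -0.0]
ft_force: [-4.7, 1.8, 2.3]
grip_width: 0.0003
grip_force: 2.1
```

```bash
python3 -m crank '[[0.04,0,0,0,0,0,1],[0,0,0,0,0,0,1]]'
python3 -m crank '[[0.03,0,0,0,0,0,1],[0,0,0,0,0,0,1]]'
```

```text
time: 12.72
position: [0.5452, 0.0325, 0.0872]
tool_rot: [0.994, -0.11, -0.002, -0.0]
ft_force: [-5.9, 1.4, 4.3]
grip_width: 0.0006
grip_force: 2.6
time: 12.98
position: [0.5452, 0.0325, 0.0871]
tool_rot: [0.994, -0.11, -0.002, -0.0]
ft_force: [-6.1, 2.0, 4.6]
grip_width: 0.0002
grip_force: 2.8
```

```bash
python3 -m crank '[[0.04,0,-0.02,0,0,0,1],[0,0,0,0,0,0,1]]'
python3 -m crank '[[0.04,0,-0.01,0,0,0,1],[0,0,0,0,0,0,1]]'
```

```text
time: 13.22
position: [0.5454, 0.0325, 0.0872]
tool_rot: [0.994, -0.11, -0.002, -0.0]
ft_force: [-6.3, 1.6, 3.6]
grip_width: 0.001
grip_force: 2.9
time: 13.48
position: [0.5454, 0.0325, 0.0872]
tool_rot: [0.994, -0.11, -0.003, -0.0]
ft_force: [-5.8, 2.0, 3.9]
grip_width: 0.0005
grip_force: 3.1
```

```bash
python3 -m crank '[[0.06,0,-0.01,0,0,0,1],[0,0,0,0,0,0,1]]'
python3 -m crank '[[0.06,0,-0.01,0,0,0,1],[0,0,0,0,0,0,1]]'
```

```text
time: 13.72
position: [0.5456, 0.0324, 0.0872]
tool_rot: [0.994, -0.11, -0.003, -0.0]
ft_force: [-6.3, 2.2, 2.8]
grip_width: 0.0008
grip_force: 3.3
time: 13.98
position: [0.5458, 0.0324, 0.0872]
tool_rot: [0.994, -0.11, -0.004, -0.0]
ft_force: [-6.5, 2.0, 3.1]
grip_width: 0.0003
grip_force: 3.6
```

```bash
python3 -m crank '[[0.07,0,0,0,0,0,1],[0,0,0,0,0,0,1],[0,0,0,0,0,0,1]]'
python3 -m crank '[[0.07,0,0,0,0,0,1],[0,0,0,0,0,0,1],[0,0,0,0,0,0,1]]'
```

```text
time: 14.35
position: [0.5459, 0.0324, 0.0872]
tool_rot: [0.994, -0.11, -0.004, -0.0]
ft_force: [-8.1, 1.9, 4.7]
grip_width: 0.0005
grip_force: 4.1
time: 14.72
position: [0.5462, 0.0323, 0.0872]
tool_rot: [0.994, -0.11, -0.005, -0.0]
ft_force: [-8.7, 2.6, 5.1]
grip_width: 0.0007
grip_force: 4.4
```

```bash
python3 -m crank '[[0.08,0,-0.02,0,0,0,1],[0.04,0,-0.01,0,0,0,1],[0,0,0,0,0,0,1],[0,0,0,0,0,0,1]]'
python3 - <<'E'
from h import *
print(robot.get_obs()["ft_force"])
E
```

```text
time: 15.22
position: [0.5464, 0.0323, 0.0872]
tool_rot: [0.994, -0.11, -0.006, -0.0]
ft_force: [-9.5, 3.1, 4.6]
grip_width: 0.0004
grip_force: 5.0
[-9.50480239  3.07182795  4.64777207]
```

```bash
python3 -m crank '[[0.08,0,0,0,0,0,1],[0.06,0,0,0,0,0,1],[0,0,0,0,0,0,1],[0,0,0,0,0,0,1]]'
```

```text
time: 15.72
position: [0.5466, 0.0322, 0.0872]
tool_rot: [0.994, -0.11, -0.007, -0.0]
ft_force: [-11.0, 2.5, 5.7]
grip_width: 0.0002
grip_force: 5.9
```

```bash
python3 -m crank '[[0.06,0,0,0,0,0,1],[0,0,0,0,0,0,1],[0,0,0,0,0,0,1],[0,0,0,0,0,0,1],[0,0,0,0,0,0,1]]'
python3 -m crank '[[0,0,0,0,0,0,1],[0,0,0,0,0,0,1],[0,0,0,0,0,0,1],[0,0,0,0,0,0,1],[0,0,0,0,0,0,1]]'
```

```text
time: 16.35
position: [0.5467, 0.0322, 0.0872]
tool_rot: [0.994, -0.11, -0.008, -0.0]
ft_force: [-12.0, 2.3, 7.8]
grip_width: 0.0005
grip_force: 6.3
time: 16.98
position: [0.5467, 0.0322, 0.0872]
tool_rot: [0.994, -0.11, -0.008, -0.0]
ft_force: [-11.6, 2.9, 7.7]
grip_width: 0.0006
grip_force: 6.3
```

```bash
python3 -m crank '[[0.02,0,-0.04,0,0,0,1],[0,0,0,0,0,0,1],[0,0,0,0,0,0,1],[0,0,0,0,0,0,1],[0,0,0,0,0,0,1]]'
python3 -m crank '[[0,0,0,0,0,0,1],[0,0,0,0,0,0,1],[0,0,0,0,0,0,1],[0,0,0,0,0,0,1]]'
```

```text
time: 17.6
position: [0.5468, 0.0322, 0.0873]
tool_rot: [0.994, -0.11, -0.008, -0.0]
ft_force: [-12.3, 2.6, 4.9]
grip_width: 0.0004
grip_force: 6.1
time: 18.1
position: [0.5468, 0.0322, 0.0873]
tool_rot: [0.994, -0.11, -0.008, -0.0]
ft_force: [-12.3, 3.5, 5.6]
grip_width: 0.0005
grip_force: 6.1
```

Held for well over a second at about 12.5 N. Releasing gently and backing away.

```bash
python3 -m crank '[[-0.3,0,0,0,0,0,1],[-0.4,0,0,0,0,0,1],[-0.6,0,0,0,0,0,1],[-1,0,0,0,0,0,1],[-1,0,0,0,0,0,1]]'
python3 -m crank '[[-1,0,-1,0,0,0,1],[0,0,-3,0,0,0,1],[0,0,-3,0,0,0,1],[0,0,0,0,0,0,1],[0,0,0,0,0,0,1]]'
python3 - <<'E'
from h import *
w=cams.camera("wrist");s=cams.camera("side")[140:250,190:370]
cv2.imwrite("pics/w4.png",np.hstack([cv2.resize(w,(440,330)),cv2.resize(s,(360,220)).copy() if 0 else cv2.copyMakeBorder(cv2.resize(s,(360,220)),0,110,0,0,0)])[:,:,::-1])
x,y=ax(A)
for z in(.028,.032):print(z,[(proj("wrist",[*(B+(.0235+q)*x-.1*y),z])*440/512).round(1) for q in(.012,-.012)])
E
```

```text
time: 18.73
position: [0.5214, 0.0378, 0.0888]
tool_rot: [0.994, -0.11, 0.001, 0.0]
ft_force: [-0.6, 0.7, 0.2]
grip_width: 0.0003
grip_force: 0.0
time: 19.35
position: [0.5109, 0.0402, 0.1585]
tool_rot: [0.994, -0.11, -0.0, 0.0]
ft_force: [-0.3, 0.6, 0.0]
grip_width: 0.0005
grip_force: 0.0
0.028 [array([282. ,  90.6]), array([280.3, 122.5])]
0.032 [array([283.1,  90.8]), array([281.3, 123.3])]
```

View pics/w4.png

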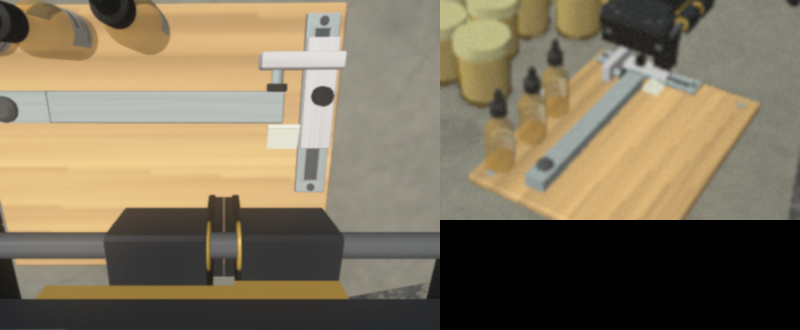

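The whole lip is visible at rows 125-148. The bar lies behind it (near edge at row 122) and against the buffer, and the bottles are standing.

```bash
python3 -c "
from rig import ticket
print(ticket.hand_in())"
```

```text
the job is handed in; nothing more can be done
None
```

The gate bar is closed: in the last picture it lies behind the lip against the buffer with the bottles standing; I pressed it at about 12 N for over a second, let go, and handed the job in.

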